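# Assemble the sieve stack on the shaker

### The arm

A 6-joint arm with a two-finger parallel gripper is mounted at the origin on a cart in front of the work surface, level with it; the furniture and walls round the work are solid. World frame = base frame: x ahead of the robot, y to its left, z up, the work surface at z = 0. Lengths are in m, angles in rad, forces in N, time in s.
With the tool pointing down it reaches from about 0.275 to 0.75 m from the base axis. Payload 10.2 kg.
Tool frame: the origin (TCP) lies on the centre line of the jaws, within the pads' length; the fingertips stand 17 mm ahead of it and the grasp point (between the pads) lies 2 mm behind it; z points along the fingers, y is the line along which they close (so a half turn about z gives the same grasp; the last joint's range is limited). The gripper opens to 85 mm and grips with 20 to 120 N. Pads are 22 mm wide; open, the fingers measure 114 mm over their backs; the gripper's body (76 mm by 85 mm) begins 54 mm behind the grasp point. The pads swing forward as they close: fully open they stand 13 mm farther back than shut.
Start: joints at [-1.413, 0.313, 1.498, -0, 1.331, -0.223], TCP at [0.195, -0.487, 0.248] pointing down, gripper open.
Joint ranges: [-2.94, 2.94], [-0.97, 2.17], [0.19, 2.56], [-1.23, 4.37], [0.02, 3.11], [-2.88, 2.88]. Speed limits (rad/s): [2.39, 2.39, 3.01, 3.14, 3.14, 3.14].

### API

Orientations are given as a unit quaternion [w, x, y, z].
In Python, from plant import status, read_camera, camera_info, sign_off, nets gives the robot as it stands.
- The arm moves only by the tool send_rows, never from a script. Its argument "moves" is a list of rows, each a list of 2 entries, a list of its own where there are three numbers: the shift along the tool's x, y, z scaled (see below), then the turn, a rotation vector about the tool's x, y, z scaled (see below). In form: [[[tx, ty, tz], [rx, ry, rz]], ...]. A call has 1 to 5 rows; each row shifts and turns the commanded pose from where the row before left it, along the tool's axes as they then stand; what a row does not reach is not made up. The controller multiplies each number of a shift by 6 cm and each number of a turn by 360 degrees. A row lasts 1/8 s, in which the tool goes at most 62.5 mm and 10.7 degrees, less where a joint would pass 70% of its speed; a pose out of reach is approached as far as the arm can. A call with a number of a shift or a turn outside -1 to 1 is refused whole. A call with a gripper value outside its range is refused whole. "claw" is the closure, from 0 (fully open) to 1 (shut), set as the call begins (left out, the last holds). The fingers move at their own pace and stop on an object; "newtons" is the grip in N (left out, the last holds). Time passes only in rows, so rows that do not move let the fingers close. It gives the time, the measured TCP pose, the force, the opening and the grip force at its end, in the units of the state.
- status.read_state(): the state, without advancing time (a new reading comes with each control period).
- read_camera(name): name is "side" or "top"; returns (picture, depth): 384x512x3 uint8, blue, green, red; 384x512 float32, m along the optical axis (not along the pixel's ray), 0 where there is no reading.
- camera_info(name): a dict with "camera_matrix" (3x3 intrinsics, pixels), "k1" (the pictures are not rectified: a ray, as slopes to the right and down, at radius r is drawn at 1 + k1 r^2 times it, then the intrinsics apply), "rvec" (rotation vector, rad) and "tvec" (3), from world to camera coordinates, as OpenCV has them. Camera axes: x right, y down, z forward; pixel columns grow to the right and rows downward; lengths in m; the calibration is good to about 2 mm. A picture is of the moment at which its call begins. camera_info takes no time and is no camera call.
- sign_off(): hands the job in; it is judged then, once.
Trained networks look in the newest picture that a camera, given by its name, has taken for a name from the list of things; names that differ only in an ending like _2 or _b are one class to them, and where a whole thing is asked for, a point or a joint stands for the part that bears it (a point fixed in the world has none). Each returns a list of dicts, best first, with "p" (0 to 1); they miss things now and then, are a little off and sometimes report something else, mostly with a low value. They report only what shows in the picture. A call takes as long as a camera call. They do not tell look-alikes from the thing itself.
- nets.boxes_of(query, camera): "extent" ([centre column, centre row, width, height] in pixels, round what is visible of it).
- nets.pinpoint(query, camera): "point" ([column, row] in pixels: a listed point, or the origin of a listed thing).
The state is a dict: "t": time; "qpos": joint angles; "joint_vel": joint speeds; "joint_torque": joint torques, N m; "tool_pos": TCP position; "tool_rot": TCP orientation; "wrist_force": force on the tool from outside, world axes, zero at the start; "wrist_torque": the same for the moment, N m; "grip_width": finger opening in m; "finger_force": force on a finger pad.
Only numpy, scipy, OpenCV 4.12 (cv2) and the standard library are available. Lean on these libraries where they do the work, as an engineer would, in place of code of your own. Each camera call takes 0.05 s, during which the arm holds its last target. There are 200 camera calls.

### The job

Build up the sieve stack on the receiver pan of the small sieve shaker, adding one piece at a time from the bottom: first the fine sieve, then the medium sieve, then the coarse sieve, and the lid last. Each piece must sit level and fully home in the one below, and be let go. Leave the specimen jar, the beaker and the dropper bottle where they stand.

Things in the scene. Friction and masses are not known exactly. Their poses are not given: they have to be found in the camera images.
- fine_sieve_center (a point): Fine sieve: wires 2.4 mm apart, so close that it looks almost closed. Steel, 42 mm tall, 0.08 to 0.15 kg; origin at its centre, 21 mm above its underside, z up. From below: tapered skirt 10 mm tall (38 to 48 mm across); grey grip band 64 mm across, 10 to 30 mm up, grasp here; open rim (57 mm outside, 51 inside, 12 deep). The skirt drops into the rim below until the band rests on it: centres 32 mm apart.
- medium_sieve_center (a point): Medium sieve: wires 8.3 mm apart (seven each way). Steel, 42 mm tall, 0.08 to 0.15 kg; origin at its centre, 21 mm above its underside, z up. From below: tapered skirt 10 mm tall (38 to 48 mm across); grey grip band 64 mm across, 10 to 30 mm up, grasp here; open rim (57 mm outside, 51 inside, 12 deep). The skirt drops into the rim below until the band rests on it: centres 32 mm apart.
- coarse_sieve_center (a point): Coarse sieve: wires 17 mm apart (three each way). Steel, 42 mm tall, 0.08 to 0.15 kg; origin at its centre, 21 mm above its underside, z up. From below: tapered skirt 10 mm tall (38 to 48 mm across); grey grip band 64 mm across, 10 to 30 mm up, grasp here; open rim (57 mm outside, 51 inside, 12 deep). The skirt drops into the rim below until the band rests on it: centres 32 mm apart.
- lid_center (a point): Lid: closed steel top with a low knob (24 mm across), no opening; lies skirt down. 42 mm tall, 0.08 to 0.15 kg; origin at its centre, 21 mm above its underside, z up. Same skirt as the sieves; grey grip band 64 mm across, 10 to 28 mm up, grasp here; knob from 32 to 42 mm. Seated, its centre is 32 mm above that of the sieve below.
- pan_rim (a point): Mouth of the receiver pan, where the first sieve goes: centre of its opening, level with the rim's top, 57 mm above the worktop. Open rim 57 mm outside, 51 inside, 12 deep, no mesh, over a grey band 64 mm across; fixed on the shaker, an immovable round grey base 116 mm across, 23 tall. The fine sieve seated in it has its centre 11 mm above this point.
- jar_center (a point): Specimen jar with white lid, 63 mm across, 67 mm tall; point at its centre. A bystander: not to be disturbed.
- beaker_center (a point): Plastic beaker, 75 mm across, 88 mm tall; point at its centre. A bystander: not to be disturbed.
- dropper_center (a point): Dropper bottle with a blue collar and a black bulb, 36 mm across, 99 mm tall; point at its centre. A bystander: not to be disturbed.
Things that resemble listed ones, but are neither listed nor needed, are in the scene too. What is shaped like the part that bears coarse_sieve_center but yellow is not meant. Leave any blue look-alike of the part that bears lid_center alone.

How it is judged:
By the outcome, as a careful person would: the job done as asked, in the order asked, and still so for the second after the job is handed in, with the robot touching nothing.
It also fails if it takes over 90 s, if anything falls off the work surface, if the arm or the gripper's body presses on something with over 40 N, if the wrist force passes 120 N, or if a joint passes its speed limit or range.

## Working session

There is one attempt and no reset: what is moved stays moved. The work goes in short steps, Python scripts to look and compute and a tool call to move; the robot and the scene stay as the last step left them, time stands still between calls to the robot, and variables do not carry over. Pictures are saved under pics/ and viewed, at most 14 in all, crops included, and the job is handed in when it is done.

Besides the shell and the picture viewer there is one more tool, called after "Emit:" as name(argument=value, ...), one argument or row to a line, values as JSON. send_rows: Moves the arm, as the interface text tells. Its arguments: {"type":"object","properties":{"moves":{"type":"array","items":{"type":"array"}},"claw":{"type":"number"},"newtons":{"type":"number"}},"required":["moves"]}

```bash
mkdir -p pics; cat > h.py <<'E'
import numpy as np, cv2
from plant import status, read_camera, camera_info, sign_off, nets
def cam(n):
    c=camera_info(n); K=np.array(c["camera_matrix"],float); R=cv2.Rodrigues(np.array(c["rvec"],float))[0]
    return K,np.array([c["k1"],0,0,0],float),R,np.array(c["tvec"],float).ravel()
def ray(n,p):
    K,d,R,t=cam(n); u=cv2.undistortPoints(np.array([[p]],float),K,d)[0,0]
    return -R.T@t, R.T@np.array([u[0],u[1],1.])
def at_z(n,p,z):
    o,v=ray(n,p); return o+v*(z-o[2])/v[2]
def at_d(n,p,dep):
    o,v=ray(n,p); return o+v*dep
def proj(n,P):
    K,d,R,t=cam(n); return cv2.projectPoints(np.array([P],float),cv2.Rodrigues(R)[0],t,K,d)[0][0,0]
def cloud(n,dep):
    K,d,R,t=cam(n); h,w=dep.shape
    uv=np.stack(np.meshgrid(np.arange(w),np.arange(h)),-1).reshape(-1,1,2).astype(float)
    u=cv2.undistortPoints(uv,K,d).reshape(h,w,2)
    return (np.dstack([u,np.ones((h,w))])*dep[...,None]-t)@R
E
python3 - <<'E'
from h import *
for n in("top","side"):
    im,d=read_camera(n); cv2.imwrite(f"pics/{n}0.png",im); np.save(f"{n}0.npy",d)
    print(n,-cam(n)[2].T@cam(n)[3])
    for q in "fine_sieve_center medium_sieve_center coarse_sieve_center lid_center pan_rim jar_center beaker_center dropper_center".split():
        print(q,[(np.round(r["point"]).tolist(),round(r["p"],2)) for r in nets.pinpoint(q,n)[:5]])
print(status.read_state())
E
```

```text
top [ 0.49702592 -0.01466417  0.95417898]
fine_sieve_center []
medium_sieve_center [([259.0, 253.0], 0.81)]
coarse_sieve_center [([158.0, 256.0], 0.89), ([164.0, 213.0], 0.81)]
lid_center [([223.0, 233.0], 0.66), ([209.0, 194.0], 0.57)]
pan_rim [([310.0, 178.0], 0.95)]
jar_center [([129.0, 180.0], 0.82), ([255.0, 126.0], 0.67)]
beaker_center [([257.0, 125.0], 0.64), ([347.0, 239.0], 0.24)]
dropper_center [([363.0, 178.0], 0.47)]
side [ 0.19551371 -1.3060887   0.60198908]
fine_sieve_center [([234.0, 256.0], 0.75)]
medium_sieve_center [([211.0, 222.0], 0.66)]
coarse_sieve_center [([186.0, 193.0], 0.8), ([220.0, 190.0], 0.57)]
lid_center [([242.0, 199.0], 0.78), ([214.0, 205.0], 0.59), ([235.0, 177.0], 0.26)]
pan_rim [([282.0, 220.0], 0.8)]
jar_center [([236.0, 173.0], 0.88)]
beaker_center [([304.0, 207.0], 0.75)]
dropper_center [([306.0, 244.0], 0.6)]
{'t': 0.9, 'qpos': array([-1.41338185e+00,  3.12888069e-01,  1.49772527e+00, -1.07551141e-05,
        1.33099760e+00, -2.23382781e-01]), 'joint_vel': array([0.00140183, 0.00081756, 0.00130226, 0.00102461, 0.00024428,
       0.00064088]), 'joint_torque': array([ 1.75222976e-03, -4.12157428e+01, -2.59894878e+01, -1.07363728e-04,
        4.56349608e-04,  7.53910854e-06]), 'tool_pos': array([ 0.19511602, -0.48739189,  0.24829076]), 'tool_rot': array([-9.31144807e-06,  9.81928631e-01,  1.89251589e-01, -4.91927204e-06]), 'wrist_force': array([-0.52579633,  0.46588092, -0.02523459]), 'wrist_torque': array([0.05411754, 0.02027251, 0.0382311 ]), 'finger_force': 0.0, 'grip_width': 0.0854457275333664}
```

View pics/top0.png

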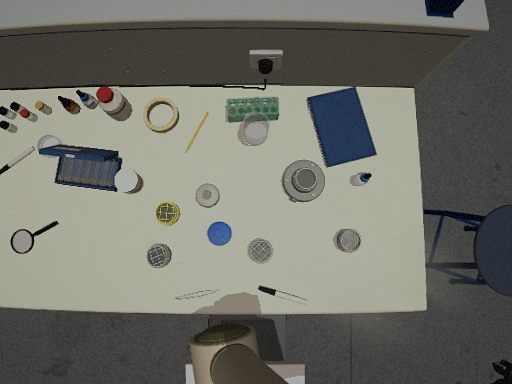

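View pics/side0.png

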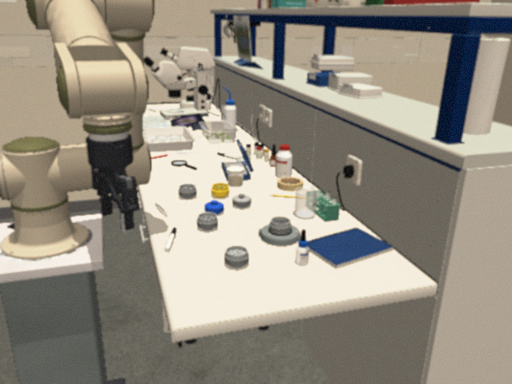

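The top view shows grey sieves at (158,256), (260,250) and (348,240). There's a yellow look-alike at (167,213), the grey lid at (208,195) and a blue lid at (219,233). The pan is at (306,178). I'll enlarge the candidates and measure.

```bash
cat > m.py <<'E'
from h import *
def fit(C,xy,r,z0,z1):
    m=(np.hypot(C[...,0]-xy[0],C[...,1]-xy[1])<r)&(C[...,2]>z0)&(C[...,2]<z1)
    P=C[m]
    if len(P)<8: return None,len(P)
    c,rad=cv2.minEnclosingCircle(P[:,:2].astype(np.float32)); return np.round(c,4),round(rad,4),len(P),np.round(P[:,2].max(),4)
E
python3 - <<'E'
from m import *
im=cv2.imread("pics/top0.png"); d=np.load("top0.npy"); C=cloud("top",d)
def crop(u,v,s=26): return cv2.resize(im[v-s:v+s,u-s:u+s],(260,260),interpolation=cv2.INTER_CUBIC)
cv2.imwrite("pics/crops.png",np.vstack([np.hstack([crop(158,256),crop(260,250),crop(348,240)]),np.hstack([crop(208,195),crop(167,213),crop(306,180)])]))
for n,(u,v) in dict(coarse=(159,256),med=(260,250),fine=(348,240),lid=(208,195),yel=(167,213),blue=(219,233)).items():
    p=at_z("top",(u,v),.035)[:2]; print(n,p,fit(C,p,.05,.012,.08), fit(C,p,.05,.035,.08))
p=at_z("top",(306,178),.057)[:2]; print("pan",p,fit(C,p,.05,.045,.09),fit(C,p,.08,.012,.03))
for n,(u,v) in dict(jar=(129,180),beak=(255,128),drop=(362,179)).items():
    p=at_z("top",(u,v),.06)[:2]; print(n,p,fit(C,p,.06,.03,.12))
print(camera_info("top")["camera_matrix"])
E
```

```text
coarse [0.43724228 0.22562584] (array([0.4388, 0.23  ]), 0.0327, 491, np.float64(0.047)) (array([0.4389, 0.2303]), 0.0287, 104, np.float64(0.047))
med [ 0.45398007 -0.03886825] (array([ 0.4514, -0.0397]), 0.0323, 477, np.float64(0.0448)) (array([ 0.4516, -0.0398]), 0.0285, 87, np.float64(0.0448))
fine [ 0.47895558 -0.27190193] (array([ 0.4788, -0.2763]), 0.0316, 445, np.float64(0.0446)) (array([ 0.4785, -0.2769]), 0.0281, 95, np.float64(0.0446))
lid [0.59831329 0.09918089] (array([0.5996, 0.1039]), 0.0323, 440, np.float64(0.0452)) (array([0.6023, 0.1032]), 0.018, 70, np.float64(0.0452))
yel [0.55006773 0.20743926] (array([0.5508, 0.2099]), 0.0324, 482, np.float64(0.0454)) (array([0.5499, 0.2108]), 0.0298, 101, np.float64(0.0454))
blue [0.49804269 0.06867649] (array([0.4976, 0.0701]), 0.0324, 454, np.float64(0.0458)) (array([0.4915, 0.0699]), 0.0217, 70, np.float64(0.0458))
pan [ 0.64109334 -0.15921456] (array([ 0.6409, -0.1575]), 0.032, 306, np.float64(0.0603)) (array([ 0.6394, -0.1698]), 0.0701, 955, np.float64(0.0296))
jar [0.63460789 0.30517273] (array([0.6354, 0.3117]), 0.0321, 516, np.float64(0.0699))
beak [ 0.77504204 -0.02545072] (array([ 0.7894, -0.024 ]), 0.0504, 507, np.float64(0.0927))
drop [ 0.6384409  -0.30757398] (array([ 0.6435, -0.3132]), 0.0173, 156, np.float64(0.1007))
[[347.86962939   0.         254.84233823]
 [  0.         347.86962939 187.52484724]
 [  0.           0.           1.        ]]
```

View pics/crops.png

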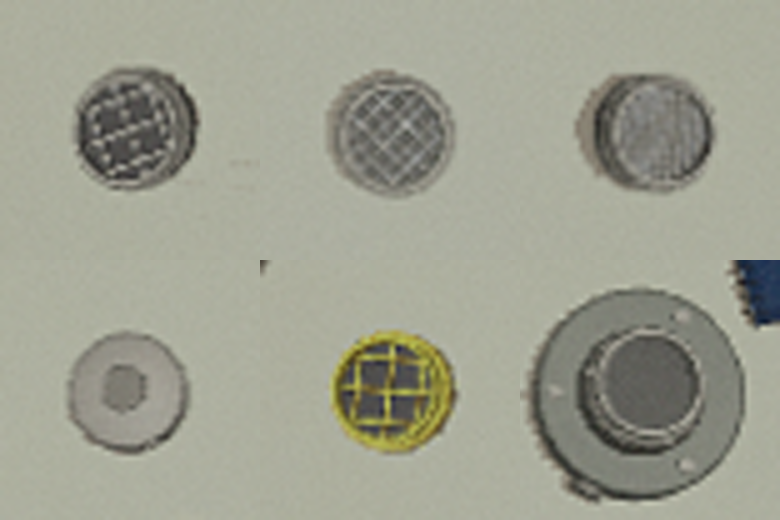

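The crops confirm which is which:
- **Coarse:** grey, (158,256), about three wide wires each way. The yellow one at (167,213) is excluded.
- **Medium:** (260,250), visible fine grid.
- **Fine:** (348,240), almost closed.
- **Lid:** grey, (208,195). The blue one is excluded.

First I'll square the tool up and head for the fine sieve.

Emit:
send_rows(
  moves=[
    [[0,0,0],[0,0,0.0202]],
    [[0,0,0],[0,0,0.0202]],
    [[0,0,0],[0,0,0.0202]],
    [[0.7,-0.5,0],[0,0,0]],
    [[0.7,-0.5,0],[0,0,0]],
  ],
  claw=0,
  newtons=40,
)

```text
t: 1.52
tool_pos: [0.2798, -0.4267, 0.2483]
tool_rot: [0.0, 1.0, -0.001, 0.0]
wrist_force: [0.5, -1.8, -0.6]
grip_width: 0.085
finger_force: 0.0
```

Emit:
send_rows(
  moves=[
    [[0.7,-0.5,0],[0,0,0]],
    [[0.7,-0.5,0],[0,0,0]],
    [[0.7,-0.5,0],[0,0,0]],
    [[0.7,-0.5,0],[0,0,0]],
    [[0,0,0],[0,0,0]],
  ],
)

```text
t: 2.15
tool_pos: [0.449, -0.3054, 0.2481]
tool_rot: [-0.0, 1.0, 0.002, 0.0]
wrist_force: [-0.7, -1.3, 0.0]
grip_width: 0.0853
finger_force: 0.0
```

```bash
python3 - <<'E'
from m import *
for cam_ in("side","top"):
  C=cloud(cam_,np.load(cam_+"0.npy"))
  for n,xy in dict(coarse=(.439,.23),med=(.4515,-.04),fine=(.4787,-.2767),lid=(.6,.1035)).items(): print(cam_,n,fit(C,xy,.045,.010,.028),fit(C,xy,.045,.033,.08))
  print("pan",fit(C,(.641,-.1575),.045,.05,.09),fit(C,(.641,-.1575),.042,.03,.046))
E
```

```text
side coarse (array([0.4356, 0.2233]), 0.0331, 83, np.float64(0.028)) (array([0.4358, 0.2268]), 0.0323, 90, np.float64(0.0453))
side med (array([ 0.4493, -0.053 ]), 0.0299, 111, np.float64(0.0279)) (array([ 0.452 , -0.0426]), 0.0324, 130, np.float64(0.0443))
side fine (array([ 0.478 , -0.2827]), 0.0325, 145, np.float64(0.028)) (array([ 0.4748, -0.2792]), 0.0321, 163, np.float64(0.0445))
side lid (array([0.5961, 0.0963]), 0.0324, 91, np.float64(0.0279)) (array([0.5969, 0.0931]), 0.0209, 39, np.float64(0.0452))
pan (array([ 0.6394, -0.1624]), 0.0311, 105, np.float64(0.0591)) (array([ 0.6397, -0.1645]), 0.0335, 154, np.float64(0.046))
top coarse (array([0.4393, 0.2301]), 0.0318, 52, np.float64(0.028)) (array([0.4405, 0.2298]), 0.0301, 148, np.float64(0.047))
top med (array([ 0.4514, -0.0396]), 0.0323, 31, np.float64(0.028)) (array([ 0.451 , -0.0392]), 0.0296, 106, np.float64(0.0448))
top fine (array([ 0.479 , -0.2761]), 0.0316, 52, np.float64(0.028)) (array([ 0.4797, -0.2766]), 0.0286, 129, np.float64(0.0446))
top lid (array([0.5996, 0.1039]), 0.0323, 50, np.float64(0.028)) (array([0.5952, 0.1033]), 0.0255, 109, np.float64(0.0452))
pan (array([ 0.6414, -0.1576]), 0.0286, 91, np.float64(0.0603)) (array([ 0.6409, -0.1576]), 0.0323, 246, np.float64(0.046))
```

Emit:
send_rows(
  moves=[
    [[0.25,-0.24,0.9],[0,0,0]],
    [[0.25,-0.24,0.9],[0,0,0]],
    [[0,0,0.5],[0,0,0]],
    [[0,0,0],[0,0,0]],
  ],
)

```text
t: 2.65
tool_pos: [0.4759, -0.2785, 0.1087]
tool_rot: [-0.001, 1.0, -0.0, -0.002]
wrist_force: [0.4, 0.3, 0.7]
grip_width: 0.0857
finger_force: 0.0
```

Emit:
send_rows(
  moves=[
    [[0.01,-0.02,0.6],[0,0,0]],
    [[0,0,0.5],[0,0,0]],
    [[0,0,0.27],[0,0,0]],
    [[0,0,0],[0,0,0]],
  ],
)

```text
t: 3.15
tool_pos: [0.4777, -0.2779, 0.0285]
tool_rot: [0.0, 1.0, -0.0, 0.0]
wrist_force: [0.3, 0.4, 0.5]
grip_width: 0.0853
finger_force: 0.0
```

Emit:
send_rows(
  moves=[
    [[0,0,0],[0,0,0]],
    [[0,0,0],[0,0,0]],
    [[0,0,0],[0,0,0]],
    [[0,0,0],[0,0,0]],
    [[0,0,0],[0,0,0]],
  ],
  claw=1,
)

```text
t: 3.78
tool_pos: [0.4783, -0.2781, 0.03]
tool_rot: [0.001, 1.0, 0.0, 0.001]
wrist_force: [-2.3, 0.9, 8.3]
grip_width: 0.0612
finger_force: 42.3
```

```bash
python3 - <<'E'
from h import *
im,d=read_camera("side"); s=status.read_state(); print(s["tool_pos"],s["wrist_force"],s["grip_width"])
u,v=map(int,proj("side",s["tool_pos"])); print(u,v)
cv2.imwrite("pics/g1.png",cv2.resize(im[v-50:v+40,u-60:u+60],None,fx=6,fy=6,interpolation=cv2.INTER_CUBIC))
E
```

```text
[ 0.4782921  -0.27804893  0.0299612 ] [-2.73939144  0.22659946  7.04309307] 0.061271354730738595
236 254
```

View pics/g1.png

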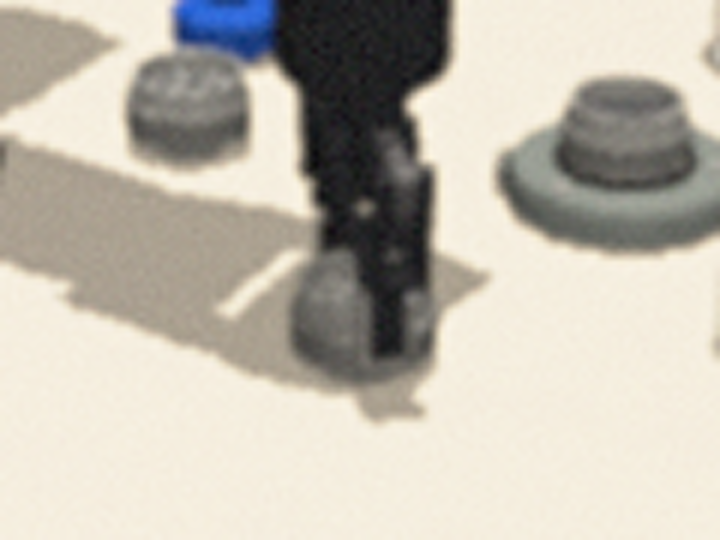

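The finger is on the band, but about 8 mm too high (tip around 13 mm above the table). The opening of 61 mm suggests the pads are pinching the band's upper edge. I'll release, go lower and regrip.

Emit:
send_rows(
  moves=[
    [[0,0,0],[0,0,0]],
    [[0,0,0],[0,0,0]],
    [[0,0,0],[0,0,0]],
    [[0,0,0],[0,0,0]],
  ],
  claw=0,
)

```text
t: 4.32
tool_pos: [0.4777, -0.2774, 0.0281]
tool_rot: [-0.0, 1.0, 0.0, -0.0]
wrist_force: [0.3, -0.4, 0.3]
grip_width: 0.0853
finger_force: 0.0
```

```bash
python3 - <<'E'
from m import *
im,d=read_camera("side"); s=status.read_state(); print(s["tool_pos"],s["wrist_force"],s["grip_width"])
C=cloud("side",d);print(fit(C,(.4787,-.2767),.040,.010,.028))
cv2.imwrite("pics/g2.png",cv2.resize(im[204:294,176:296],None,fx=6,fy=6,interpolation=cv2.INTER_CUBIC))
E
```

```text
[ 0.47768823 -0.27736068  0.02804084] [ 0.60300411  0.38026695 -0.44720808] 0.08533022312969402
(array([ 0.4752, -0.2864]), 0.0311, 101, np.float64(0.0278))
```

View pics/g2.png

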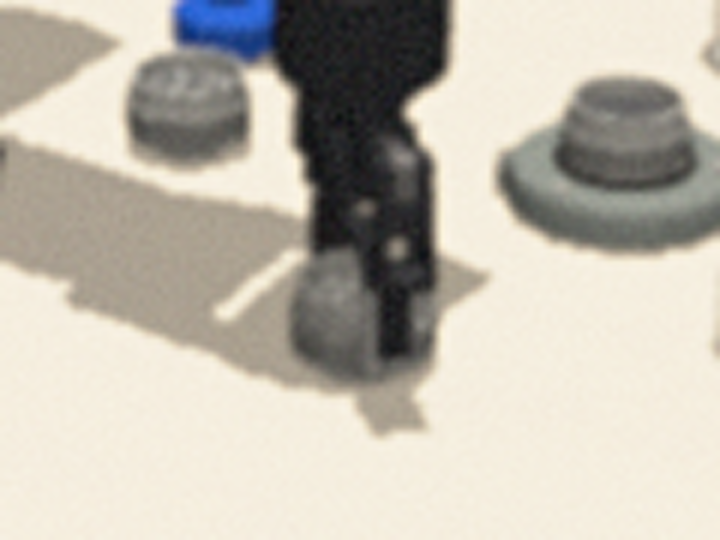

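The sieve is still level and in place. I'll go down 6 mm and regrip.

Emit:
send_rows(
  moves=[
    [[0,0,0.1],[0,0,0]],
    [[0,0,0],[0,0,0]],
  ],
)

```text
t: 4.62
tool_pos: [0.4774, -0.2771, 0.0214]
tool_rot: [-0.0, 1.0, -0.0, -0.0]
wrist_force: [0.2, 0.1, -0.0]
grip_width: 0.0853
finger_force: 0.0
```

Emit:
send_rows(
  moves=[
    [[0,0,0],[0,0,0]],
    [[0,0,0],[0,0,0]],
    [[0,0,0],[0,0,0]],
    [[0,0,0],[0,0,0]],
    [[0,0,0],[0,0,0]],
  ],
  claw=1,
)

```text
t: 5.25
tool_pos: [0.4779, -0.2775, 0.0225]
tool_rot: [0.0, 1.0, 0.0, 0.0]
wrist_force: [-2.1, 1.5, 5.6]
grip_width: 0.0616
finger_force: 43.8
```

Emit:
send_rows(
  moves=[
    [[0,0,-0.3],[0,0,0]],
    [[0,0,-0.6],[0,0,0]],
    [[0,0,-0.6],[0,0,0]],
    [[0,0,-0.4],[0,0,0]],
    [[0.4,-0.3,0],[0,0,0]],
  ],
)

```text
t: 5.88
tool_pos: [0.502, -0.2606, 0.1392]
tool_rot: [0.002, 1.0, -0.001, 0.002]
wrist_force: [-0.1, 0.1, -1.6]
grip_width: 0.0618
finger_force: 43.9
```

Emit:
send_rows(
  moves=[
    [[0.7,-0.5,0],[0,0,0]],
    [[0.7,-0.5,0],[0,0,0]],
    [[0.6,-0.4,0],[0,0,0]],
    [[0.3,-0.26,0],[0,0,0]],
    [[0,0,0],[0,0,0]],
  ],
)

```text
t: 6.5
tool_pos: [0.6403, -0.1586, 0.1365]
tool_rot: [0.0, 1.0, 0.001, 0.0]
wrist_force: [0.5, -0.9, -1.3]
grip_width: 0.0616
finger_force: 43.9
```

```bash
cat > look.py <<'E'
import sys
from m import *
im,d=read_camera("side"); s=status.read_state(); print(np.round(s["tool_pos"],4),np.round(s["wrist_force"],1),s["grip_width"])
u,v=map(int,proj("side",(.64,-.159,.09)))
cv2.imwrite(f"pics/{sys.argv[1]}.png",cv2.resize(im[v-50:v+40,u-60:u+60],None,fx=6,fy=6,interpolation=cv2.INTER_CUBIC))
E
python3 look.py p1
```

```text
[ 0.6396 -0.1595  0.1365] [ 1.5 -0.8 -1.4] 0.06180654101669442
```

View pics/p1.png

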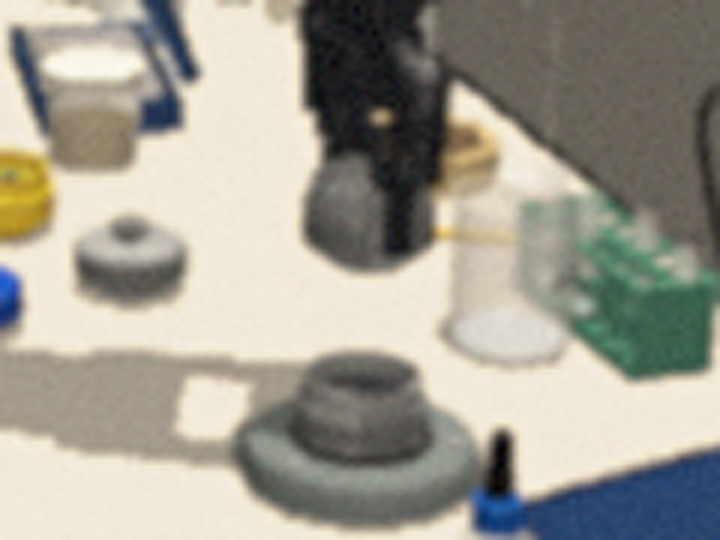

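The sieve is held level and looks centred over the pan. Lowering it.

Emit:
send_rows(
  moves=[
    [[0,0,0.4],[0,0,0]],
    [[0,0,0.35],[0,0,0]],
    [[0,0,0.15],[0,0,0]],
    [[0,0,0.08],[0,0,0]],
    [[0,0,0],[0,0,0]],
  ],
)

```text
t: 7.18
tool_pos: [0.6397, -0.1601, 0.0778]
tool_rot: [0.0, 1.0, -0.0, 0.0]
wrist_force: [-0.2, 0.3, -1.5]
grip_width: 0.0619
finger_force: 43.9
```

Emit:
send_rows(
  moves=[
    [[0,0,0.06],[0,0,0]],
    [[0,0,0.04],[0,0,0]],
    [[0,0,0.02],[0,0,0]],
    [[0,0,0],[0,0,0]],
  ],
)

```text
t: 7.68
tool_pos: [0.6397, -0.1598, 0.07]
tool_rot: [-0.0, 1.0, 0.0, -0.0]
wrist_force: [0.3, -0.7, -1.4]
grip_width: 0.0617
finger_force: 43.9
```

Emit:
send_rows(
  moves=[
    [[0,0,0.03],[0,0,0]],
    [[0,0,0],[0,0,0]],
    [[0,0,0.02],[0,0,0]],
    [[0,0,0],[0,0,0]],
  ],
)

```text
t: 8.18
tool_pos: [0.6399, -0.1598, 0.0694]
tool_rot: [0.0, 1.0, 0.0, 0.001]
wrist_force: [-7.7, 1.9, 15.1]
grip_width: 0.0615
finger_force: 45.5
```

It contacts at the expected seat height. Releasing.

Emit:
send_rows(
  moves=[
    [[0,0,-0.01],[0,0,0]],
    [[0,0,0],[0,0,0]],
    [[0,0,0],[0,0,0]],
    [[0,0,0],[0,0,0]],
    [[0,0,0],[0,0,0]],
  ],
  claw=0,
)

```text
t: 8.8
tool_pos: [0.6397, -0.1598, 0.0676]
tool_rot: [-0.0, 1.0, 0.0, -0.0]
wrist_force: [1.0, 0.8, 0.6]
grip_width: 0.0854
finger_force: 0.0
```

Emit:
send_rows(
  moves=[
    [[0,0,-0.5],[0,0,0]],
    [[0,0,-0.9],[0,0,0]],
    [[0,0,-0.9],[0,0,0]],
    [[-0.8,-0.4,0],[0,0,0]],
    [[-0.9,-0.5,0],[0,0,0]],
  ],
)

```text
t: 9.43
tool_pos: [0.5366, -0.1055, 0.2059]
tool_rot: [0.0, 1.0, -0.0, 0.001]
wrist_force: [0.7, -0.5, 0.0]
grip_width: 0.0855
finger_force: 0.0
```

```bash
python3 look.py p2; python3 - <<'E'
from m import *
C=cloud("top",read_camera("top")[1])
print(fit(C,(.641,-.159),.045,.08,.12),fit(C,(.641,-.159),.045,.06,.076),fit(C,(.4515,-.04),.045,.012,.08))
print(status.read_state()["tool_pos"])
E
```

```text
[ 0.5281 -0.1001  0.2027] [0.2 2.4 1.7] 0.08554233634976263
(array([ 0.6422, -0.1588]), 0.0284, 69, np.float64(0.0927)) (array([ 0.6438, -0.159 ]), 0.0316, 43, np.float64(0.076)) (array([ 0.4602, -0.0404]), 0.0305, 27, np.float64(0.0431))
[ 0.53217336 -0.10233474  0.20414529]
```

View pics/p2.png

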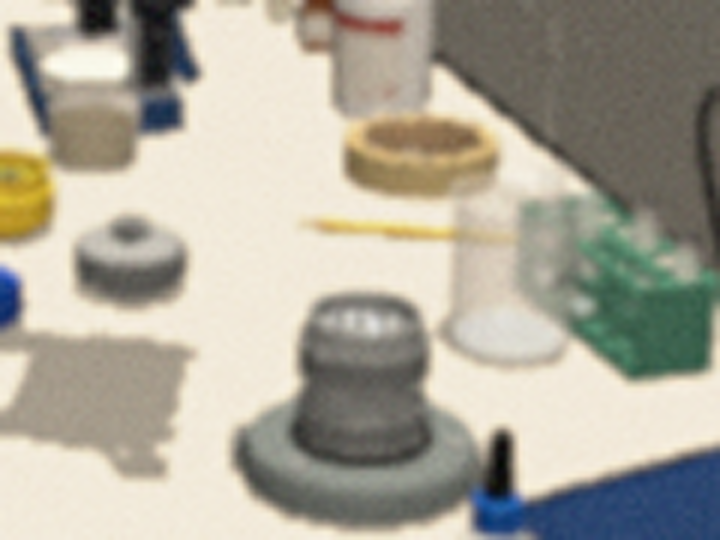

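The fine sieve is seated level: its rim is about 89 mm up after the camera's 3 mm bias. Next is the medium sieve.

Emit:
send_rows(
  moves=[
    [[-0.72,-0.54,0],[0,0,0]],
    [[-0.72,-0.54,0.3],[0,0,0]],
    [[0,0,0.9],[0,0,0]],
    [[0,0,0.6],[0,0,0]],
    [[0,0,0],[0,0,0]],
  ],
)

```text
t: 10.15
tool_pos: [0.4507, -0.0408, 0.0964]
tool_rot: [-0.001, 1.0, -0.0, -0.002]
wrist_force: [-0.3, 0.4, 0.5]
grip_width: 0.0853
finger_force: 0.0
```

Emit:
send_rows(
  moves=[
    [[0.01,0,0.5],[0,0,0]],
    [[0,0,0.5],[0,0,0]],
    [[0,0,0.24],[0,0,0]],
    [[0,0,0],[0,0,0]],
  ],
)

```text
t: 10.65
tool_pos: [0.4524, -0.0412, 0.0238]
tool_rot: [0.0, 1.0, -0.0, 0.0]
wrist_force: [-0.3, -0.7, 0.3]
grip_width: 0.0855
finger_force: 0.0
```

Emit:
send_rows(
  moves=[
    [[0,0,0],[0,0,0]],
    [[0,0,0],[0,0,0]],
    [[0,0,0],[0,0,0]],
    [[0,0,0],[0,0,0]],
    [[0,0,0],[0,0,0]],
  ],
  claw=1,
)

```text
t: 11.28
tool_pos: [0.4527, -0.0413, 0.0248]
tool_rot: [0.0, 1.0, 0.0, 0.001]
wrist_force: [-1.3, -0.4, 7.6]
grip_width: 0.0618
finger_force: 41.8
```

Emit:
send_rows(
  moves=[
    [[0,0,-0.3],[0,0,0]],
    [[0,0,-0.8],[0,0,0]],
    [[0,0,-0.9],[0,0,0]],
    [[0,0,-0.5],[0,0,0]],
    [[0.4,0.25,0],[0,0,0]],
  ],
)

```text
t: 11.9
tool_pos: [0.4766, -0.0559, 0.1767]
tool_rot: [0.001, 1.0, 0.001, 0.003]
wrist_force: [0.5, -0.2, -1.8]
grip_width: 0.0615
finger_force: 44.7
```

Emit:
send_rows(
  moves=[
    [[0.75,0.45,0],[0,0,0]],
    [[0.75,0.45,0],[0,0,0]],
    [[0.75,0.45,0],[0,0,0]],
    [[0.5,0.37,0],[0,0,0]],
    [[0,0,0],[0,0,0]],
  ],
)

```text
t: 12.52
tool_pos: [0.6417, -0.1605, 0.1729]
tool_rot: [0.0, 1.0, -0.001, 0.0]
wrist_force: [0.0, -0.5, -1.0]
grip_width: 0.0614
finger_force: 44.7
```

```bash
python3 look.py p3; python3 - <<'E'
from h import *
print(status.read_state()["tool_rot"])
E
```

```text
[ 0.6409 -0.1595  0.1731] [ 0.1  0.6 -2. ] 0.06118030928807166
[-1.34012369e-04  9.99999937e-01 -2.22540585e-04 -2.42938004e-04]
```

View pics/p3.png

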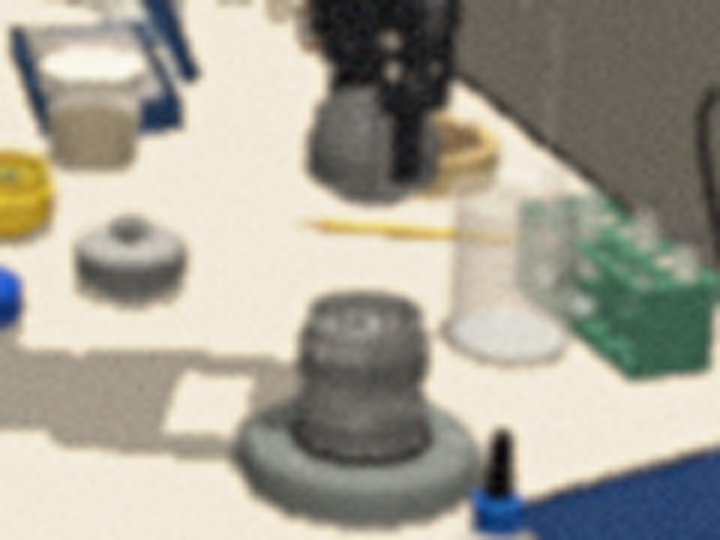

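Emit:
send_rows(
  moves=[
    [[0,0,0.45],[0,0,0]],
    [[0,0,0.35],[0,0,0]],
    [[0,0,0.15],[0,0,0]],
    [[0,0,0.08],[0,0,0]],
    [[0,0,0],[0,0,0]],
  ],
)

```text
t: 13.2
tool_pos: [0.6409, -0.1591, 0.1121]
tool_rot: [0.0, 1.0, 0.0, 0.0]
wrist_force: [-0.3, 0.9, -1.2]
grip_width: 0.0616
finger_force: 44.7
```

Emit:
send_rows(
  moves=[
    [[0,0,0.06],[0,0,0]],
    [[0,0,0.04],[0,0,0]],
    [[0,0,0.02],[0,0,0]],
    [[0,0,0],[0,0,0]],
  ],
)

```text
t: 13.7
tool_pos: [0.6409, -0.1592, 0.1042]
tool_rot: [-0.0, 1.0, 0.0, -0.0]
wrist_force: [-0.6, -0.2, -2.0]
grip_width: 0.0619
finger_force: 44.7
```

Emit:
send_rows(
  moves=[
    [[0,0,0.03],[0,0,0]],
    [[0,0,0],[0,0,0]],
    [[0,0,0.02],[0,0,0]],
    [[0,0,0],[0,0,0]],
  ],
)

```text
t: 14.2
tool_pos: [0.6411, -0.1593, 0.1037]
tool_rot: [0.0, 1.0, 0.0, 0.001]
wrist_force: [-6.6, 2.3, 14.1]
grip_width: 0.0613
finger_force: 46.3
```

Emit:
send_rows(
  moves=[
    [[0,0,-0.01],[0,0,0]],
    [[0,0,0],[0,0,0]],
    [[0,0,0],[0,0,0]],
    [[0,0,0],[0,0,0]],
    [[0,0,0],[0,0,0]],
  ],
  claw=0,
)

```text
t: 14.82
tool_pos: [0.6409, -0.1592, 0.1018]
tool_rot: [-0.0, 1.0, 0.0, -0.0]
wrist_force: [0.6, 0.2, 0.1]
grip_width: 0.0857
finger_force: 0.0
```

Emit:
send_rows(
  moves=[
    [[0,0,-0.4],[0,0,0]],
    [[0,0,-0.8],[0,0,0]],
    [[0,0,-0.8],[0,0,0]],
    [[-0.42,-0.8,0],[0,0,0]],
    [[-0.42,-0.8,0],[0,0,0]],
  ],
)

```text
t: 15.45
tool_pos: [0.5898, -0.0623, 0.2221]
tool_rot: [0.0, 1.0, -0.0, 0.0]
wrist_force: [1.2, 0.1, 0.5]
grip_width: 0.0856
finger_force: 0.0
```

Emit:
send_rows(
  moves=[
    [[-0.42,-0.8,0],[0,0,0]],
    [[-0.42,-0.8,0],[0,0,0]],
    [[-0.42,-0.8,0],[0,0,0]],
    [[-0.42,-0.8,0],[0,0,0]],
    [[-0.42,-0.8,0],[0,0,0]],
  ],
)

```text
t: 16.08
tool_pos: [0.4635, 0.1782, 0.2221]
tool_rot: [-0.0, 1.0, -0.0, 0.0]
wrist_force: [0.0, 0.7, 0.1]
grip_width: 0.0853
finger_force: 0.0
```

```bash
python3 look.py p4; python3 - <<'E'
from m import *
C=cloud("top",read_camera("top")[1])
print(fit(C,(.641,-.159),.045,.112,.14),fit(C,(.641,-.159),.045,.09,.108))
print(status.read_state()["tool_pos"])
E
```

```text
[0.4607 0.1826 0.2222] [-1.4  4.4  1.1] 0.08528195740984723
(array([ 0.641 , -0.1579]), 0.0292, 133, np.float64(0.1241)) (array([ 0.64  , -0.1573]), 0.0323, 89, np.float64(0.108))
[0.46229913 0.18024524 0.2222534 ]
```

View pics/p4.png

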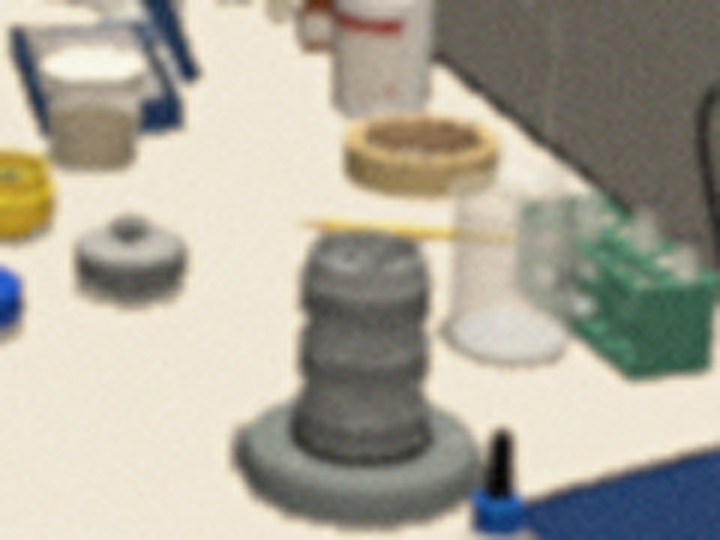

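The medium sieve is seated. On to the coarse one.

Emit:
send_rows(
  moves=[
    [[-0.23,-0.43,0.2],[0,0,0]],
    [[-0.22,-0.43,0.4],[0,0,0]],
    [[0,0,0.8],[0,0,0]],
    [[0,0,0.6],[0,0,0]],
    [[0,0,0],[0,0,0]],
  ],
)

```text
t: 16.8
tool_pos: [0.4366, 0.2278, 0.1003]
tool_rot: [0.001, 1.0, -0.0, -0.002]
wrist_force: [0.0, -0.4, 1.3]
grip_width: 0.0857
finger_force: 0.0
```

Emit:
send_rows(
  moves=[
    [[0,0,0],[0,0,0]],
  ],
)

```text
t: 16.92
tool_pos: [0.4385, 0.2284, 0.1033]
tool_rot: [-0.0, 1.0, -0.0, 0.001]
wrist_force: [0.4, 1.5, 0.9]
grip_width: 0.085
finger_force: 0.0
```

Emit:
send_rows(
  moves=[
    [[0,0,0.5],[0,0,0]],
    [[0,0,0.5],[0,0,0]],
    [[0,0,0.3],[0,0,0]],
    [[0,0,0],[0,0,0]],
  ],
)

```text
t: 17.42
tool_pos: [0.438, 0.2284, 0.0245]
tool_rot: [-0.0, 1.0, -0.0, 0.0]
wrist_force: [1.0, -0.4, -0.2]
grip_width: 0.0857
finger_force: 0.0
```

Emit:
send_rows(
  moves=[
    [[0,0,0],[0,0,0]],
    [[0,0,0],[0,0,0]],
    [[0,0,0],[0,0,0]],
    [[0,0,0],[0,0,0]],
    [[0,0,0],[0,0,0]],
  ],
  claw=1,
)

```text
t: 18.05
tool_pos: [0.4385, 0.2286, 0.0257]
tool_rot: [-0.0, 1.0, 0.0, 0.001]
wrist_force: [-2.4, -2.0, 8.6]
grip_width: 0.0616
finger_force: 41.9
```

Emit:
send_rows(
  moves=[
    [[0,0,-0.3],[0,0,0]],
    [[0,0,-0.8],[0,0,0]],
    [[0,0,-0.9],[0,0,0]],
    [[0,0,-0.8],[0,0,0]],
    [[0.2,0.4,-0.3],[0,0,0]],
  ],
)

```text
t: 18.68
tool_pos: [0.4499, 0.2051, 0.2139]
tool_rot: [-0.001, 1.0, 0.001, 0.003]
wrist_force: [-0.2, -0.6, -1.6]
grip_width: 0.0619
finger_force: 44.3
```

Emit:
send_rows(
  moves=[
    [[0.4,0.76,0],[0,0,0]],
    [[0.4,0.76,0],[0,0,0]],
    [[0.4,0.76,0],[0,0,0]],
    [[0.4,0.76,0],[0,0,0]],
    [[0.4,0.76,0],[0,0,0]],
  ],
)

```text
t: 19.3
tool_pos: [0.5701, -0.0252, 0.2111]
tool_rot: [0.0, 1.0, -0.0, 0.001]
wrist_force: [-0.3, 0.6, -1.4]
grip_width: 0.0618
finger_force: 44.3
```

Emit:
send_rows(
  moves=[
    [[0.4,0.76,0],[0,0,0]],
    [[0.4,0.76,0],[0,0,0]],
    [[0.3,0.6,0],[0,0,0]],
    [[0.06,0.14,0],[0,0,0]],
    [[0,0,0],[0,0,0]],
  ],
)

```text
t: 19.92
tool_pos: [0.6389, -0.159, 0.2103]
tool_rot: [-0.0, 1.0, -0.0, 0.0]
wrist_force: [0.5, 0.4, -0.5]
grip_width: 0.0611
finger_force: 44.3
```

```bash
python3 look.py p5
```

```text
[ 0.6389 -0.1583  0.2104] [ 0.5  0.6 -1.2] 0.06152628557823556
```

View pics/p5.png

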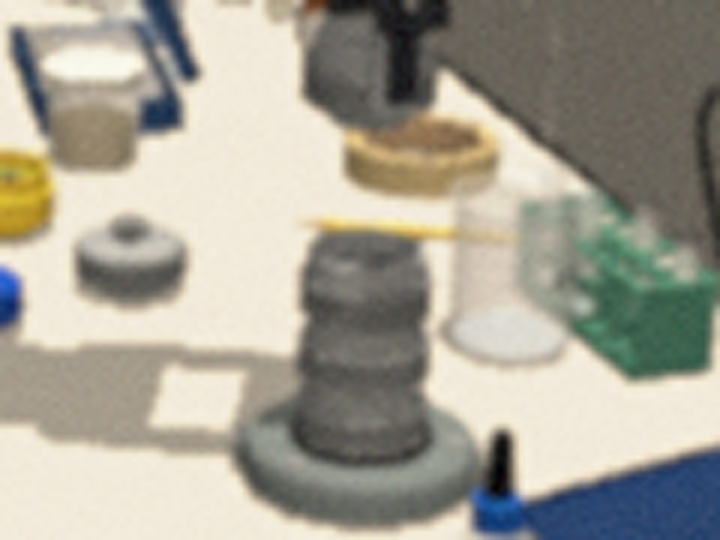

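Emit:
send_rows(
  moves=[
    [[0.02,0.01,0.45],[0,0,0]],
    [[0,0,0.4],[0,0,0]],
    [[0,0,0.15],[0,0,0]],
    [[0,0,0.08],[0,0,0]],
    [[0,0,0],[0,0,0]],
  ],
)

```text
t: 20.6
tool_pos: [0.6405, -0.1596, 0.1458]
tool_rot: [0.0, 1.0, 0.0, 0.0]
wrist_force: [-0.0, -0.1, -0.6]
grip_width: 0.0613
finger_force: 44.3
```

Emit:
send_rows(
  moves=[
    [[0,0,0.06],[0,0,0]],
    [[0,0,0.05],[0,0,0]],
    [[0,0,0.03],[0,0,0]],
    [[0,0,0],[0,0,0]],
  ],
)

```text
t: 21.1
tool_pos: [0.6404, -0.1598, 0.1369]
tool_rot: [0.0, 1.0, -0.0, 0.0]
wrist_force: [-0.7, -0.0, 0.3]
grip_width: 0.0615
finger_force: 44.5
```

Emit:
send_rows(
  moves=[
    [[0,0,0.03],[0,0,0]],
    [[0,0,0],[0,0,0]],
    [[0,0,0],[0,0,0]],
  ],
)

```text
t: 21.48
tool_pos: [0.6406, -0.1598, 0.1368]
tool_rot: [0.0, 1.0, 0.0, 0.001]
wrist_force: [-3.7, 1.0, 10.3]
grip_width: 0.0613
finger_force: 45.6
```

Emit:
send_rows(
  moves=[
    [[0,0,-0.01],[0,0,0]],
    [[0,0,0],[0,0,0]],
    [[0,0,0],[0,0,0]],
    [[0,0,0],[0,0,0]],
    [[0,0,0],[0,0,0]],
  ],
  claw=0,
)

```text
t: 22.1
tool_pos: [0.6403, -0.1598, 0.1354]
tool_rot: [-0.0, 1.0, 0.0, -0.0]
wrist_force: [0.7, 0.4, -0.2]
grip_width: 0.0856
finger_force: 0.0
```

Emit:
send_rows(
  moves=[
    [[0,0,-0.4],[0,0,0]],
    [[0,0,-0.7],[0,0,0]],
    [[0,0,-0.5],[0,0,0]],
    [[-0.12,-0.75,0],[0,0,0]],
    [[-0.12,-0.75,0],[0,0,0]],
  ],
)

```text
t: 22.72
tool_pos: [0.6256, -0.069, 0.2317]
tool_rot: [0.0, 1.0, -0.0, 0.0]
wrist_force: [0.5, 0.1, 0.7]
grip_width: 0.0853
finger_force: 0.0
```

Emit:
send_rows(
  moves=[
    [[-0.12,-0.75,0],[0,0,0]],
    [[-0.12,-0.75,0],[0,0,0]],
    [[-0.12,-0.75,0],[0,0,0]],
    [[-0.1,-0.63,0],[0,0,0]],
    [[0,0,0.5],[0,0,0]],
  ],
)

```text
t: 23.35
tool_pos: [0.5987, 0.1056, 0.2033]
tool_rot: [-0.0, 1.0, 0.002, 0.002]
wrist_force: [-0.2, 0.0, -0.6]
grip_width: 0.0857
finger_force: 0.0
```

```bash
python3 look.py p6; python3 - <<'E'
from m import *
C=cloud("top",read_camera("top")[1])
print(fit(C,(.641,-.159),.045,.145,.17),fit(C,(.641,-.159),.045,.12,.14))
print(status.read_state()["tool_pos"])
E
```

```text
[0.5969 0.1044 0.1975] [-1.3 -0.4 -4.5] 0.0855047610925119
(array([ 0.6401, -0.1583]), 0.0287, 127, np.float64(0.1559)) (array([ 0.6406, -0.1584]), 0.0324, 111, np.float64(0.14))
[0.59695648 0.10357112 0.19879205]
```

View pics/p6.png

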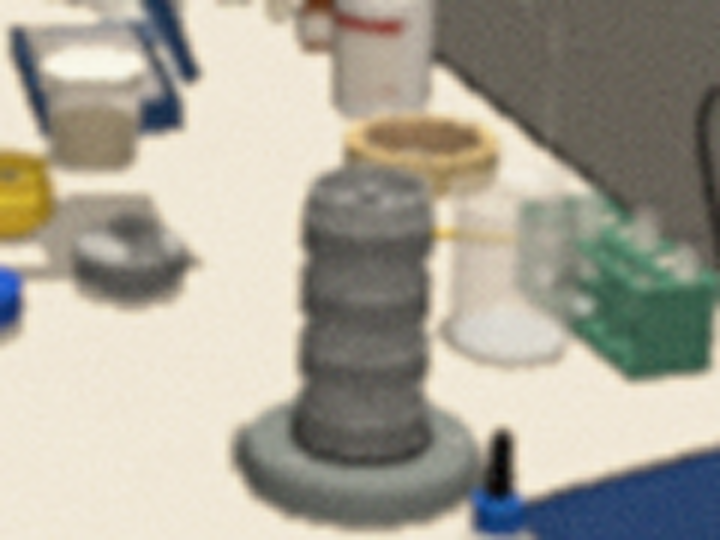

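The coarse sieve is seated level. Now the lid.

Emit:
send_rows(
  moves=[
    [[0,0,0.6],[0,0,0]],
    [[0,0,0.7],[0,0,0]],
    [[0,0,0.4],[0,0,0]],
    [[0,0,0],[0,0,0]],
    [[0,0,0],[0,0,0]],
  ],
)

```text
t: 24.08
tool_pos: [0.5992, 0.1027, 0.1013]
tool_rot: [0.0, 1.0, -0.0, 0.001]
wrist_force: [0.8, -0.1, 0.2]
grip_width: 0.0856
finger_force: 0.0
```

Emit:
send_rows(
  moves=[
    [[0,0,0.5],[0,0,0]],
    [[0,0,0.5],[0,0,0]],
    [[0,0,0.3],[0,0,0]],
    [[0,0,0],[0,0,0]],
  ],
)

```text
t: 24.58
tool_pos: [0.5983, 0.103, 0.0215]
tool_rot: [-0.0, 1.0, -0.0, -0.0]
wrist_force: [-0.2, -0.1, 0.0]
grip_width: 0.0856
finger_force: 0.0
```

Emit:
send_rows(
  moves=[
    [[0,0,0],[0,0,0]],
    [[0,0,0],[0,0,0]],
    [[0,0,0],[0,0,0]],
    [[0,0,0],[0,0,0]],
    [[0,0,0],[0,0,0]],
  ],
  claw=1,
)

```text
t: 25.2
tool_pos: [0.5992, 0.103, 0.0233]
tool_rot: [0.0, 1.0, 0.0, 0.001]
wrist_force: [-1.0, -0.5, 5.4]
grip_width: 0.0615
finger_force: 42.9
```

Emit:
send_rows(
  moves=[
    [[0,0,-0.3],[0,0,0]],
    [[0,0,-0.8],[0,0,0]],
    [[0,0,-0.9],[0,0,0]],
    [[0,0,-0.9],[0,0,0]],
    [[0,0,-0.5],[0,0,0]],
  ],
)

```text
t: 25.82
tool_pos: [0.5986, 0.1031, 0.2303]
tool_rot: [0.0, 1.0, 0.0, 0.003]
wrist_force: [0.0, 0.8, -2.1]
grip_width: 0.0617
finger_force: 44.2
```

Emit:
send_rows(
  moves=[
    [[0.1,0.5,0],[0,0,0]],
    [[0.12,0.8,0],[0,0,0]],
    [[0.12,0.8,0],[0,0,0]],
    [[0.12,0.8,0],[0,0,0]],
    [[0.12,0.8,0],[0,0,0]],
  ],
)

```text
t: 26.45
tool_pos: [0.633, -0.1204, 0.2272]
tool_rot: [0.0, 1.0, 0.0, 0.001]
wrist_force: [0.5, -0.9, -0.5]
grip_width: 0.0615
finger_force: 44.4
```

Emit:
send_rows(
  moves=[
    [[0.08,0.5,0],[0,0,0]],
    [[0.02,0.18,0],[0,0,0]],
    [[0,0,0],[0,0,0]],
    [[0,0,0],[0,0,0]],
  ],
)

```text
t: 26.95
tool_pos: [0.6391, -0.1584, 0.2259]
tool_rot: [-0.0, 1.0, 0.001, 0.0]
wrist_force: [0.4, -0.6, -1.4]
grip_width: 0.0618
finger_force: 44.4
```

```bash
sed -i 's/(.64,-.159,.09)/(.64,-.159,.15)/' look.py; python3 look.py p7
```

```text
[ 0.6391 -0.1584  0.2259] [-0.2  1.2 -1.2] 0.06148215557597754
```

View pics/p7.png

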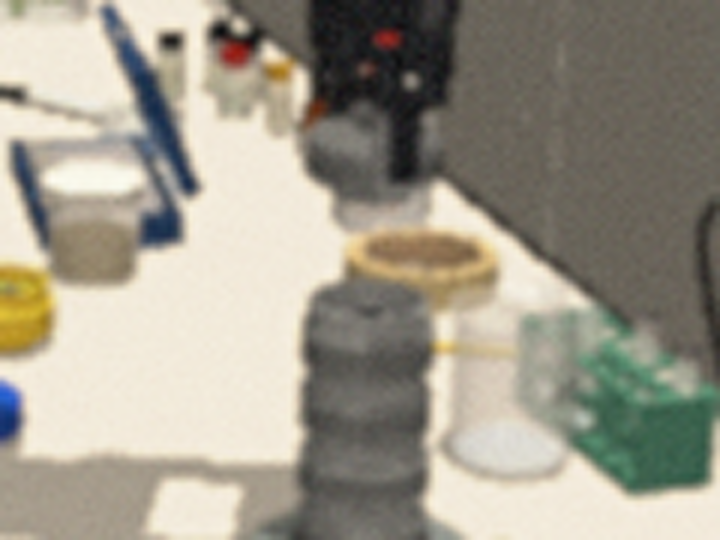

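Emit:
send_rows(
  moves=[
    [[0.01,0.02,0.35],[0,0,0]],
    [[0,0,0.3],[0,0,0]],
    [[0,0,0.13],[0,0,0]],
    [[0,0,0.07],[0,0,0]],
    [[0,0,0],[0,0,0]],
  ],
)

```text
t: 27.62
tool_pos: [0.6398, -0.1608, 0.1749]
tool_rot: [0.0, 1.0, 0.0, 0.0]
wrist_force: [-0.2, -0.5, -0.8]
grip_width: 0.0617
finger_force: 44.4
```

Emit:
send_rows(
  moves=[
    [[0,0,0.06],[0,0,0]],
    [[0,0,0.05],[0,0,0]],
    [[0,0,0.02],[0,0,0]],
    [[0,0,0],[0,0,0]],
  ],
)

```text
t: 28.12
tool_pos: [0.6397, -0.161, 0.1667]
tool_rot: [0.0, 1.0, 0.0, 0.0]
wrist_force: [-0.4, -0.5, -1.3]
grip_width: 0.0612
finger_force: 44.4
```

Emit:
send_rows(
  moves=[
    [[0,0,0.03],[0,0,0]],
    [[0,0,0],[0,0,0]],
    [[0,0,0.01],[0,0,0]],
    [[0,0,0],[0,0,0]],
  ],
)

```text
t: 28.62
tool_pos: [0.6401, -0.161, 0.1663]
tool_rot: [0.0, 1.0, 0.0, 0.001]
wrist_force: [-3.1, 1.7, 9.1]
grip_width: 0.0615
finger_force: 45.4
```

Emit:
send_rows(
  moves=[
    [[0,0,-0.01],[0,0,0]],
    [[0,0,0],[0,0,0]],
    [[0,0,0],[0,0,0]],
    [[0,0,0],[0,0,0]],
    [[0,0,0],[0,0,0]],
  ],
  claw=0,
)

```text
t: 29.25
tool_pos: [0.6397, -0.161, 0.1648]
tool_rot: [-0.0, 1.0, 0.0, -0.0]
wrist_force: [0.1, 0.1, 0.1]
grip_width: 0.0853
finger_force: 0.0
```

Emit:
send_rows(
  moves=[
    [[0,0,-0.4],[0,0,0]],
    [[0,0,-0.7],[0,0,0]],
    [[0,0,-0.3],[0,0,0]],
    [[-0.3,-0.7,0],[0,0,0]],
    [[-0.3,-0.7,0],[0,0,0]],
  ],
)

```text
t: 29.88
tool_pos: [0.6031, -0.0762, 0.2488]
tool_rot: [-0.0, 1.0, -0.0, 0.0]
wrist_force: [-0.2, 1.4, -1.3]
grip_width: 0.0856
finger_force: 0.0
```

Emit:
send_rows(
  moves=[
    [[-0.3,-0.7,0],[0,0,0]],
    [[-0.3,-0.7,0],[0,0,0]],
    [[-0.2,-0.3,0],[0,0,0]],
    [[0,0,0],[0,0,0]],
    [[0,0,0],[0,0,0]],
  ],
)

```text
t: 30.5
tool_pos: [0.5562, 0.0239, 0.2488]
tool_rot: [0.0, 1.0, -0.001, 0.0]
wrist_force: [-0.5, -0.1, 0.5]
grip_width: 0.0852
finger_force: 0.0
```

```bash
sed -i 's/(.64,-.159,.15)/(.64,-.159,.10)/' look.py; python3 look.py p8; python3 - <<'E'
from m import *
C=cloud("top",read_camera("top")[1])
print(fit(C,(.641,-.159),.045,.178,.22),fit(C,(.641,-.159),.045,.15,.175))
print(fit(C,(.635,.31),.06,.03,.12),fit(C,(.644,-.313),.06,.03,.12))
E
```

```text
[0.5562 0.0238 0.2487] [-0.1 -0.9  0.3] 0.08541061125057245
(array([ 0.6389, -0.1587]), 0.0128, 89, np.float64(0.1874)) (array([ 0.641 , -0.1596]), 0.0324, 430, np.float64(0.175))
(array([0.6434, 0.322 ]), 0.0456, 522, np.float64(0.1193)) (array([ 0.6436, -0.3126]), 0.017, 156, np.float64(0.1003))
```

View pics/p8.png

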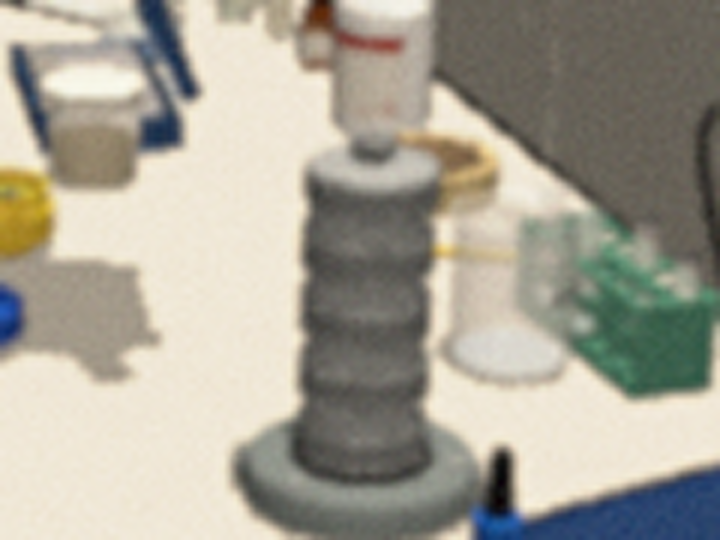

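The stack is complete and level, with the knob top at about 185 mm as expected, and the bystanders haven't moved.

```bash
python3 -c "
from plant import sign_off
print(sign_off())"
```

```text
the job is handed in; nothing more can be done
None
```

I stacked the fine, medium and coarse sieves and then the lid on the receiver pan, each seated level and released, and handed the job in at about 31 s with the jar, beaker and dropper bottle left in place.

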